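# Fetch the immersion oil from a clamped reagent carousel

## Task

Get the immersion oil ready for the microscope: free the carousel by turning the black bar knob on top of it clockwise by a quarter turn (left-hand thread), then push the carousel round by its steel finger posts until the oil bottle stands in the middle of the opening in the clear cover. Lift the oil bottle out through the opening and stand it upright inside the glass dish; the four screw-cap vials stay standing in their pockets and the white pill pot beside the carousel must not be knocked over.

Things in the scene. Friction and masses are not known exactly. Their poses are not given: they have to be found in the camera images.
- carousel: Fixed reagent carousel, 252 mm across. Origin: on its vertical axis at worktop height; its -x axis points out through the middle of the cover's opening. Fixed are a grey base, a central column and a clear flat ring cover (28 to 100 mm from the axis, 87 to 92 mm above the worktop), open only within 48 degrees to either side of -x.
- rotor: The carousel's aluminium turntable under the cover: 126 mm radius, top 20 mm above the worktop. Origin on the axis at worktop height. Five grey ring pockets (29 mm inside, 35 outside, 24 high) on a circle of 82 mm radius. Turns either way without limit and stays where left, but a friction clamp holds it (over 25 N at a post) until the knob is loosened; free, it needs about 1 N.
- clamp_knob (a joint): The clamp knob's angle, rad: about 0 tight, grows as the knob turns clockwise seen from above (left-hand thread, which loosens it), stop at 2.6. The turntable is free from about 0.8. The knob needs about 0.2 to 0.4 N m and stays where it is left.
- knob_grip (a point): Middle of the clamp knob's black grip bar, on the carousel's axis, 124 mm above the worktop. The bar is 52 mm long along this point's x axis, 14 mm thick along its y axis and reaches from 111 to 137 mm above the worktop.
- gap (a point): The place for picking: middle of the opening in the cover, on the pocket circle, at the turntable's top (20 mm above the worktop). Fixed to the carousel, axes as the carousel's.
- immersion_oil: The oil bottle: small brown round bottle with shoulders and a narrower black cap; 26 mm diameter up to 50 mm height, cap 19 mm diameter, 62 mm high in all, about 40 g. Origin: centre of its underside; z up. It stands in one of the five pockets, which one varies, never at the opening at first.
- glass_dish: Clear glass dish with a spout, loose, 126 mm across the rim, 44 mm high, floor 5 mm thick, room inside about 100 mm in diameter. Origin: centre of its underside. It stands on the worktop on the arm's side of the carousel.
- pill_pot: Bystander: white round pot with screw lid, 44 mm diameter, 60 mm high, near the back. Origin: centre of its underside.
- post0 (a point): Centre of the top of a steel finger post on the turntable: upright round pin 10 mm thick, top 110 mm above the worktop (18 mm above the cover), 118 mm from the axis, just outside the cover's edge. Five posts, 72 degrees apart, midway between the pockets; they turn with the turntable.
- post1 (a point): Another finger post, same as post0; the posts are numbered anticlockwise seen from above, 72 degrees apart.
- post2 (a point): Another finger post, same as post0; the posts are numbered anticlockwise seen from above, 72 degrees apart.
- post3 (a point): Another finger post, same as post0; the posts are numbered anticlockwise seen from above, 72 degrees apart.
- post4 (a point): Another finger post, same as post0; the posts are numbered anticlockwise seen from above, 72 degrees apart.
- vial_1: Screw-cap specimen vial, straight, 22 mm diameter, 60 mm high, its cap as wide as its body, in a pocket of the carousel. Origin: centre of its underside.
- vial_2: Screw-cap specimen vial, straight, 22 mm diameter, 60 mm high, its cap as wide as its body, in a pocket of the carousel. Origin: centre of its underside.
- vial_3: Screw-cap specimen vial, straight, 22 mm diameter, 60 mm high, its cap as wide as its body, in a pocket of the carousel. Origin: centre of its underside.
- vial_4: Screw-cap specimen vial, straight, 22 mm diameter, 60 mm high, its cap as wide as its body, in a pocket of the carousel. Origin: centre of its underside.

How it is judged:
By the outcome, as a careful person would: the job done as asked, in the order asked, and still so for the second after the job is handed in, with the robot touching nothing.
It also fails if it takes over 67 s, if anything falls off the work surface, if the arm or the gripper's body presses on something with over 40 N, if the wrist force passes 120 N, or if a joint passes its speed limit or range.

## Robot

A 7-joint arm with a two-finger parallel gripper is mounted at the origin on a cart in front of the work surface, level with it; the furniture and walls round the work are solid. World frame = base frame: x ahead of the robot, y to its left, z up, the work surface at z = 0. Lengths are in m, angles in rad, forces in N, time in s.
With the tool pointing down it reaches from about 0.4 to 0.85 m from the base axis. Payload 10.4 kg.
Tool frame: the origin (TCP) lies between the finger pads; the fingertips stand 11 mm ahead of it and the grasp point (between the pads) lies 8 mm behind it (tip_reach is the distance from the TCP to the fingertips, in m); z points along the fingers, y is the line along which they close (so a half turn about z gives the same grasp; the last joint's range is limited). The gripper opens to 85 mm and grips with 20 to 120 N. Pads are 22 mm wide; open, the fingers measure 114 mm over their backs; the gripper's body (76 mm by 85 mm) begins 54 mm behind the grasp point. The pads swing forward as they close: fully open they stand 13 mm farther back than shut.
Start: joints at [-1.307, 0.332, -0.065, 1.46, 0.022, 1.35, -0.088], TCP at [0.177, 0.599, 0.242] pointing down, gripper open.
Joint ranges: [-2.6, 2.6], [-0.5, 2.12], [-1.47, 1.34], [0.16, 2.42], [-1.27, 4.41], [0.06, 2.06], [-2.6, 2.6]. Speed limits (rad/s): [2.22, 2.22, 2.79, 2.79, 3.14, 3.14, 3.14].

## Interface

Orientations are given as a unit quaternion [x, y, z, w].
In Python, from workcell import * gives the robot as it stands.
- The arm moves only by the shell command python3 -m inch 'ROWS' [OPENING] [FORCE]. ROWS is JSON, a list of rows, each an object with "slide": the shift along the world's x, y, z in m, a list of three; "yaw": the turn about the world's z in rad. A call has 1 to 20 rows; each row is the pose to reach, as a shift and turn from the pose commanded when the call began; what a row does not reach only later rows make up. A row lasts 1/12 s, in which the tool goes at most 41.7 mm and 7.16 degrees, less where a joint would pass 70% of its speed; a pose out of reach is approached as far as the arm can. A call with a gripper value outside its range is refused whole. OPENING is the closure in counts, from 0 (fully open) to 255 (shut), set as the call begins (- or left out, the last holds). The fingers move at their own pace and stop on an object; FORCE is the grip in N (left out, the last holds). Time passes only in rows, so rows that repeat a pose let the fingers close. It gives the time, the measured TCP pose, the force, the opening and the grip force at its end, in the units of the state.
- get_obs(): the state, without advancing time (a new reading comes with each control period).
- camera(name): name is "scene" or "top" or "wrist"; returns a dict with "frame" (400x640x3 uint8, red, green, blue), "fx", "fy", "cx", "cy" (pixels), "extrinsics" (4x4, takes a point from world to camera coordinates). Camera axes: x right, y down, z forward; pixel columns grow to the right and rows downward; lengths in m; the calibration is good to about 2 mm. A picture is of the moment at which its call begins. There is no depth.
- hand_in(): hands the job in; it is judged then, once.
The state is a dict: "clock": time; "joint_pos": joint angles; "joint_velocities": joint speeds; "tau": joint torques, N m; "position": TCP position; "ee_rot": TCP orientation; "ft_force": force on the tool from outside, world axes, zero at the start; "torque": the same for the moment, N m; "grip_width": opening from 0.0 (shut) to 1.0 (fully open); "grasp_force": force on a finger pad.
Only numpy, scipy, OpenCV 4.12 (cv2) and the standard library are available. Lean on these libraries where they do the work, as an engineer would, in place of code of your own. Each camera call takes 0.05 s, during which the arm holds its last target. There are 200 camera calls.

## Working session

There is one attempt and no reset: what is moved stays moved. The work goes in short steps, Python scripts to look and compute and a shell command to move; the robot and the scene stay as the last step left them, time stands still between calls to the robot, and variables do not carry over. Pictures are saved under pics/ and viewed, at most 10 in all, crops included, and the job is handed in when it is done.

```bash
mkdir -p pics; cat > h.py <<'E'
from workcell import *
import numpy as np, cv2
def snap(n,f,crop=None,s=1):
    c=camera(n); im=c["frame"][:,:,::-1].copy()
    np.savez('pics/'+f+'.npz',K=[c["fx"],c["fy"],c["cx"],c["cy"]],E=c["extrinsics"],im=im)
    if crop: im=im[crop[1]:crop[3],crop[0]:crop[2]]
    if s!=1: im=cv2.resize(im,None,fx=s,fy=s,interpolation=cv2.INTER_CUBIC)
    cv2.imwrite('pics/'+f+'.png',im)
def pt(f,u,v,z):
    d=np.load('pics/'+f+'.npz');K=d['K'];E=d['E']
    r=E[:3,:3].T@np.array([(u-K[2])/K[0],(v-K[3])/K[1],1]);o=-E[:3,:3].T@E[:3,3]
    return (o+r*(z-o[2])/r[2]).round(4)
def px(f,p):
    d=np.load('pics/'+f+'.npz');K=d['K'];E=d['E']
    q=E[:3,:3]@np.array(p)+E[:3,3]; return (q[:2]/q[2]*K[:2]+K[2:]).round(1)
def st():
    o=get_obs(); print(o["clock"],np.round(o["position"],4),np.round(o["ee_rot"],3),np.round(o["ft_force"],1),o["grip_width"],o["grasp_force"],np.round(o["joint_pos"],2))
E
python3 - <<'E'
from h import *
snap("top","t0",None,1.25);snap("scene","s0",None,1.25);st()
E
```

```text
0.1 [0.1767 0.5992 0.2416] [ 0.143  0.99  -0.001 -0.   ] [-0.   0.1 -0.4] 0.9958638175210562 0.0 [-1.31  0.33 -0.06  1.46  0.02  1.35 -0.09]
```

View pics/t0.png

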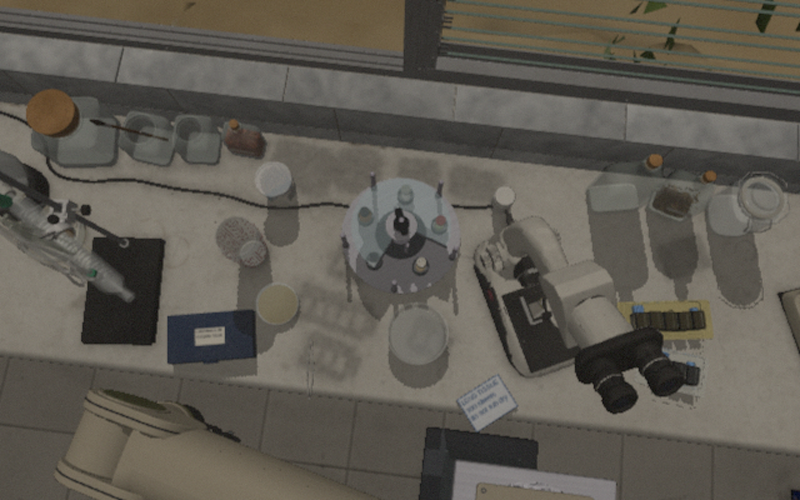

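View pics/s0.png

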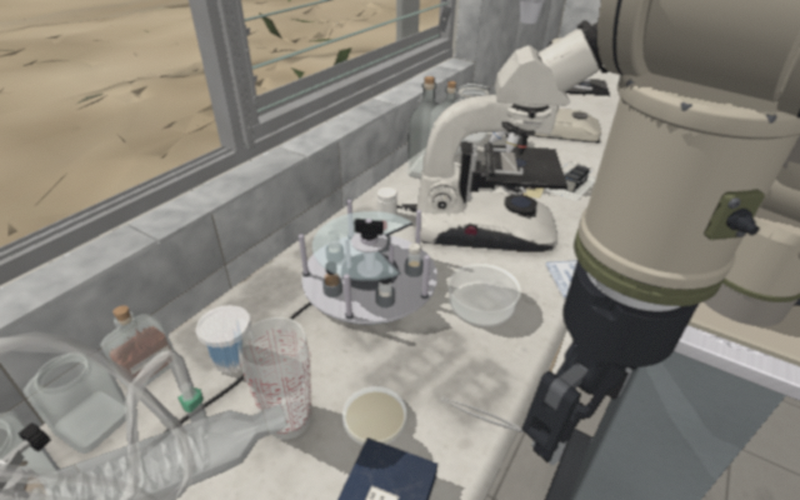

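The top view shows the carousel at about (401,233) and the dish at (418,335). The pill pot is at (504,197), beside the microscope. I'll enlarge a crop.

```bash
python3 - <<'E'
from h import *
d=np.load('pics/t0.npz');im=d['im'][130:310,255:425]
cv2.imwrite('pics/t0c.png',cv2.resize(im[:120],None,fx=4.7,fy=4.7,interpolation=cv2.INTER_CUBIC))
print(pt('t0',321,182,.12),pt('t0',334,268,.04),pt('t0',403,157,.06),(-d['E'][:3,:3].T@d['E'][:3,3]).round(3))
E
```

```text
[0.5789 0.322  0.12  ] [0.3825 0.2647 0.04  ] [0.6865 0.1203 0.06  ] [0.272 0.3   1.311]
```

View pics/t0c.png

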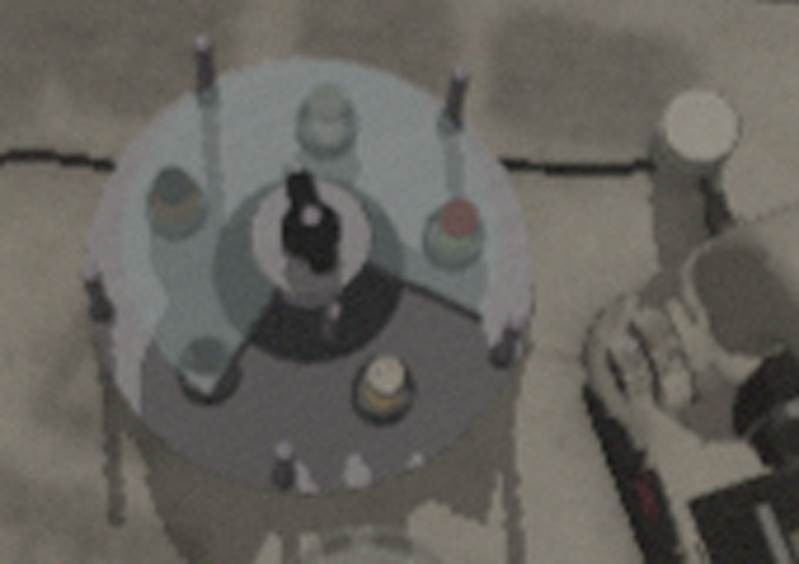

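```bash
python3 - <<'E'
from h import *
from scipy.optimize import least_squares
P=[]
for u,v in [(203,42),(459,73),(515,328),(283,450),(93,282)]:
    p=pt('t0',u/4.7+255,v/4.7+130,.11);P.append(p[:2])
P=np.array(P)
c=least_squares(lambda c:np.hypot(*(P-c).T)-.118,P.mean(0)).x
D=P-c;print(P,c,np.hypot(*D.T),np.degrees(np.arctan2(D[:,1],D[:,0])))
for u,v,z in [(459,215,.08),(327,105,.08),(175,187,.08),(205,355,.08),(385,375,.08)]:
    p=pt('t0',u/4.7+255,v/4.7+130,z)[:2]-c;print(np.hypot(*p),np.degrees(np.arctan2(p[1],p[0])))
for a in [(300,172),(323,262)]:
    print('bar',pt('t0',a[0]/4.7+255,a[1]/4.7+130,.137)[:2]-c)
for a in [(405,270),(478,318),(275,297),(215,388)]:
    p=pt('t0',a[0]/4.7+255,a[1]/4.7+130,.092)[:2]-c;print('cov',np.hypot(*p),np.degrees(np.arctan2(p[1],p[0])))
print('pot',pt('t0',700/4.7+255,125/4.7+130,.06))
d=np.load('pics/s0.npz');cv2.imwrite('pics/s0c.png',cv2.resize(d['im'][155:265,235:425],None,fx=4.2,fy=4.2,interpolation=cv2.INTER_CUBIC))
E
```

```text
[[0.6851 0.3922]
 [0.6845 0.2549]
 [0.5499 0.2114]
 [0.4717 0.3231]
 [0.5477 0.4322]] [0.58932148 0.3226951 ] [0.11834043 0.11685515 0.11807054 0.11762217 0.11714807] [  35.96777466  -35.46204676 -109.50448938  179.80276645  110.81118696]
0.08157532686497265 -71.57827350285217
0.07857911488319179 0.22231682521276264
0.07953645535369647 73.35798793391831
0.08261502031531222 144.21828931684107
0.08152835304646475 -144.19613077681697
bar [0.02277852 0.0088049 ]
bar [-0.02322148 -0.0085951 ]
cov 0.0527591453050503 -102.057998497088
cov 0.09813564765246306 -109.1678151240702
cov 0.037051620566923224 156.2795937166812
cov 0.09518298293073033 155.08045136995023
pot [0.6879 0.118  0.06  ]
```

View pics/s0c.png

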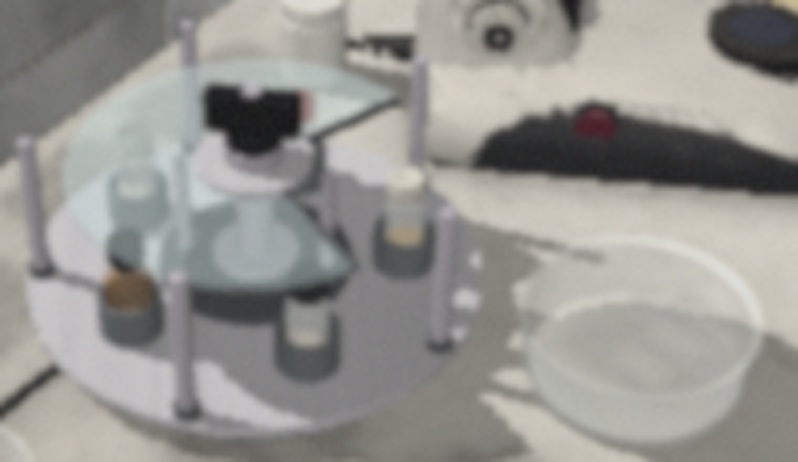

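The posts fit a carousel centre at (0.589, 0.323), and the post angles match the given 72° spacing. The oil bottle (brown, black cap) is at +72°. The middle of the opening is at about 203°, and the bar lies at about 21°. I'll move above the knob.

```bash
python3 -m inch '[{"slide":[0.02,-0.013,0],"yaw":0.04},{"slide":[0.05,-0.033,0],"yaw":0.1},{"slide":[0.08,-0.053,0],"yaw":0.15},{"slide":[0.11,-0.073,0],"yaw":0.2},{"slide":[0.14,-0.093,0],"yaw":0.25},{"slide":[0.17,-0.113,0],"yaw":0.3},{"slide":[0.2,-0.133,0],"yaw":0.35},{"slide":[0.23,-0.153,0],"yaw":0.4},{"slide":[0.26,-0.173,0],"yaw":0.45},{"slide":[0.29,-0.193,0],"yaw":0.5},{"slide":[0.32,-0.213,0],"yaw":0.55},{"slide":[0.35,-0.233,0],"yaw":0.6},{"slide":[0.38,-0.253,-0.01],"yaw":0.64},{"slide":[0.4,-0.267,-0.015],"yaw":0.66},{"slide":[0.412,-0.276,-0.02],"yaw":0.66},{"slide":[0.412,-0.276,-0.02],"yaw":0.66},{"slide":[0.412,-0.276,-0.02],"yaw":0.66},{"slide":[0.412,-0.276,-0.02],"yaw":0.66}]' 110 60; python3 - <<'E'
from h import *
st()
snap("wrist","w1",None,1.25)
for p in [(.589,.323,.137),(.5135,.291,.02),(.688,.118,.06)]+[(.5893+.118*np.cos(a),.3227+.118*np.sin(a),.11) for a in np.radians([36.3,108.3,180.3,252.3,324.3])]: print(p,px('w1',p)*1.25)
E
```

```text
clock: 1.6
position: [0.5875, 0.3252, 0.2224]
ee_rot: [-0.186, 0.982, 0.001, -0.0]
ft_force: [-0.0, -0.0, 0.1]
grip_width: 0.569
grasp_force: 0.0
1.6 [0.5875 0.3252 0.2224] [-0.186  0.982  0.001 -0.   ] [-0.  -0.   0.1] 0.5685300107932209 0.0 [-0.65  0.44  0.1   1.36 -0.05  1.34  1.4 ]
(0.589, 0.323, 0.137) [392.875 260.125]
(0.5135, 0.291, 0.02) [392.125 133.75 ]
(0.688, 0.118, 0.06) [138.25  249.875]
(np.float64(0.6843995373053249), np.float64(0.3925575550983079), 0.11) [429.75 379.5 ]
(np.float64(0.5522488901958463), np.float64(0.43473220636174464), 0.11) [551.625 256.75 ]
(np.float64(0.4713016175148037), np.float64(0.3220821562678925), 0.11) [458.375  85.25 ]
(np.float64(0.5534240988107922), np.float64(0.2102859452120768), 0.11) [256.75 142.5 ]
(np.float64(0.6851258561732332), np.float64(0.25384213705997816), 0.11) [267.5  325.75]
```

View pics/w1.png

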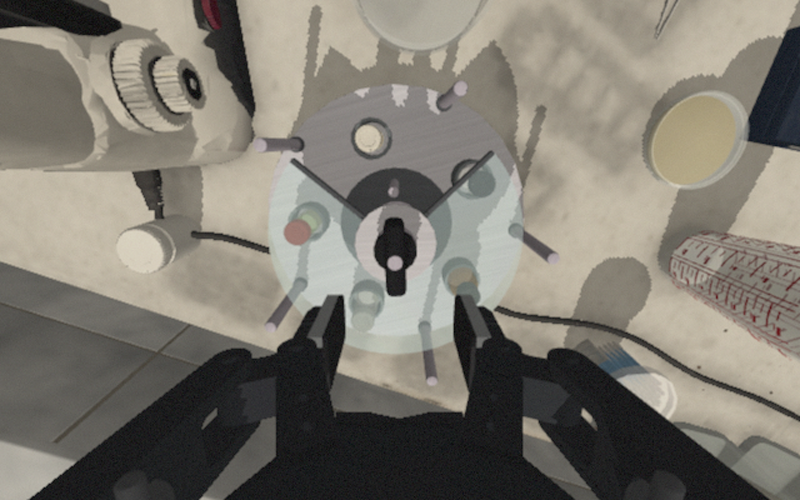

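The wrist view agrees with the fit: knob at (396,262), posts within about 5 px, brown bottle under the cover at (462,280). The opening's edges run to (292,160) and (492,153). I'll lower onto the bar and check the opening angle.

```bash
python3 -m inch '[{"slide":[0,0,-0.02],"yaw":0},{"slide":[0,0,-0.045],"yaw":0},{"slide":[0,0,-0.07],"yaw":0},{"slide":[0,0,-0.09],"yaw":0},{"slide":[0,0,-0.1],"yaw":0},{"slide":[0,0,-0.104],"yaw":0},{"slide":[0,0,-0.104],"yaw":0},{"slide":[0,0,-0.104],"yaw":0}]'; python3 -m inch '[{"slide":[0,0,0],"yaw":0},{"slide":[0,0,0],"yaw":0},{"slide":[0,0,0],"yaw":0},{"slide":[0,0,0],"yaw":0},{"slide":[0,0,0],"yaw":0},{"slide":[0,0,0],"yaw":0},{"slide":[0,0,0],"yaw":0},{"slide":[0,0,0],"yaw":0}]' 255 60
python3 - <<'E'
from h import *
c=np.array([.5893,.3227])
for u,v,z in [(292,160,.09),(492,153,.09),(362,213,.09),(430,210,.09),(394,188,.09),(462,278,.08)]:
    p=pt('w1',u/1.25,v/1.25,z)[:2]-c;print(np.hypot(*p),np.degrees(np.arctan2(p[1],p[0]))%360)
for u,v in [(395,222),(397,296)]: print(pt('w1',u/1.25,v/1.25,.137)[:2]-c)
E
```

```text
clock: 2.32
position: [0.5891, 0.3243, 0.1198]
ee_rot: [-0.186, 0.983, 0.0, 0.001]
ft_force: [0.0, -0.0, 0.7]
grip_width: 0.57
grasp_force: 0.0
clock: 2.98
position: [0.5899, 0.3231, 0.1205]
ee_rot: [-0.185, 0.983, 0.0, 0.001]
ft_force: [-0.9, -2.1, 6.9]
grip_width: 0.331
grasp_force: 58.6
0.09711379922544479 251.6956502529464
0.09920045362799512 154.18403941468458
0.03286883021952558 248.5870305251282
0.0376605894802512 152.48237518212156
0.04164324675142421 200.523838489129
0.06812965580420906 80.02612192538741
[-0.0248 -0.0078]
[0.0229 0.0123]
```

```bash
python3 - <<'E'
from h import *
snap("wrist","w2",(200,100,460,330),3);st()
E
```

```text
3.0333 [0.5899 0.3232 0.1206] [-0.185  0.983  0.     0.001] [-1.1 -2.6  6.9] 0.33453040916531657 58.64942729473114 [-0.64  0.52  0.1   1.47 -0.05  1.15  1.41]
```

View pics/w2.png

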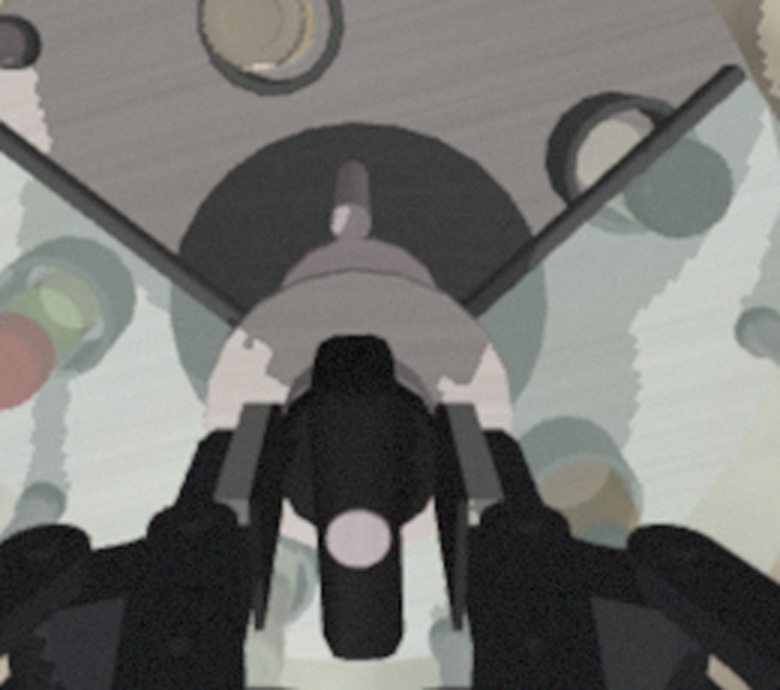

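The fingertips have closed on the round hub under the bar, about 28 mm wide. I'll open, rise 15 mm and grip the bar itself.

```bash
python3 -m inch '[{"slide":[0,0,0],"yaw":0},{"slide":[0,0,0],"yaw":0},{"slide":[0,0,0.005],"yaw":0},{"slide":[0,0,0.015],"yaw":0},{"slide":[0,0,0.015],"yaw":0},{"slide":[0,0,0.015],"yaw":0}]' 140 60; python3 -m inch '[{"slide":[0,0,0],"yaw":0},{"slide":[0,0,0],"yaw":0},{"slide":[0,0,0],"yaw":0},{"slide":[0,0,0],"yaw":0},{"slide":[0,0,0],"yaw":0},{"slide":[0,0,0],"yaw":0},{"slide":[0,0,0],"yaw":0},{"slide":[0,0,0],"yaw":0}]' 255 60
```

```text
clock: 3.53
position: [0.5893, 0.3239, 0.1346]
ee_rot: [-0.186, 0.983, 0.0, 0.001]
ft_force: [0.5, -0.0, -0.5]
grip_width: 0.446
grasp_force: 0.0
clock: 4.2
position: [0.5889, 0.3228, 0.1334]
ee_rot: [-0.185, 0.983, -0.0, -0.0]
ft_force: [-1.7, -5.4, 4.0]
grip_width: 0.148
grasp_force: 59.6
```

The opening of 0.148 matches the 14 mm bar. Now turning clockwise.

```bash
python3 -m inch '[{"slide":[0,0,0],"yaw":-0.05},{"slide":[0,0,0],"yaw":-0.15},{"slide":[0,0,0],"yaw":-0.25},{"slide":[0,0,0],"yaw":-0.35},{"slide":[0,0,0],"yaw":-0.45},{"slide":[0,0,0],"yaw":-0.55},{"slide":[0,0,0],"yaw":-0.65},{"slide":[0,0,0],"yaw":-0.75},{"slide":[0,0,0],"yaw":-0.85},{"slide":[0,0,0],"yaw":-0.95},{"slide":[0,0,0],"yaw":-1.05},{"slide":[0,0,0],"yaw":-1.15},{"slide":[0,0,0],"yaw":-1.25},{"slide":[0,0,0],"yaw":-1.35},{"slide":[0,0,0],"yaw":-1.45},{"slide":[0,0,0],"yaw":-1.53},{"slide":[0,0,0],"yaw":-1.6},{"slide":[0,0,0],"yaw":-1.6},{"slide":[0,0,0],"yaw":-1.6},{"slide":[0,0,0],"yaw":-1.6}]'
```

```text
clock: 5.87
position: [0.5903, 0.3261, 0.1335]
ee_rot: [0.575, 0.818, 0.003, 0.001]
ft_force: [9.8, 6.4, -5.1]
grip_width: 0.144
grasp_force: 58.4
```

```bash
python3 -m inch '[{"slide":[0,0,0],"yaw":0},{"slide":[0,0,0],"yaw":0},{"slide":[0,0,0.01],"yaw":0},{"slide":[0,0,0.03],"yaw":0},{"slide":[0,0,0.045],"yaw":0},{"slide":[-0.007,0.02,0.045],"yaw":-0.01},{"slide":[-0.017,0.05,0.045],"yaw":-0.03},{"slide":[-0.027,0.08,0.045],"yaw":-0.03},{"slide":[-0.035,0.104,0.045],"yaw":-0.03},{"slide":[-0.037,0.111,0.045],"yaw":-0.03},{"slide":[-0.037,0.111,0.045],"yaw":-0.03},{"slide":[-0.037,0.111,0.045],"yaw":-0.03}]' 110 20; python3 - <<'E'
from h import *
snap("wrist","w3",None,1.25);st()
c=np.array([.5893,.3227])
for a in (36.3,108.3,180.3): print(px('w3',[*(c+.118*np.array([np.cos(np.radians(a)),np.sin(np.radians(a))])),.11])*1.25)
print(pt('t0',585/4.7+255,350/4.7+130,.05))
a0=np.radians(108.3)
for k in range(0,14):
    a=a0+np.radians(65.3)*k/13; print(k,(.118*np.array([np.cos(a)-np.cos(a0),np.sin(a)-np.sin(a0)])).round(4),round(a-a0,3))
E
```

```text
clock: 6.87
position: [0.5521, 0.4339, 0.1786]
ee_rot: [0.588, 0.809, -0.0, 0.0]
ft_force: [-0.2, -0.6, -0.4]
grip_width: 0.568
grasp_force: 0.0
6.9167 [0.5527 0.4329 0.1787] [ 0.588  0.809 -0.     0.001] [0.8 0.1 0.1] 0.5667721871831184 0.0 [-0.99  0.56  0.38  1.33 -0.21  1.3  -0.29]
[566. 379.]
[401.125 267.125]
[236.75 380.25]
[0.5562 0.1679 0.05  ]
0 [0. 0.] 0.0
1 [-0.0097 -0.0037] 0.088
2 [-0.019  -0.0082] 0.175
3 [-0.0279 -0.0135] 0.263
4 [-0.0362 -0.0195] 0.351
5 [-0.044  -0.0263] 0.438
6 [-0.0512 -0.0337] 0.526
7 [-0.0578 -0.0418] 0.614
8 [-0.0635 -0.0504] 0.701
9 [-0.0686 -0.0594] 0.789
10 [-0.0728 -0.0688] 0.877
11 [-0.0761 -0.0786] 0.964
12 [-0.0786 -0.0887] 1.052
13 [-0.0802 -0.0989] 1.14
```

View pics/w3.png

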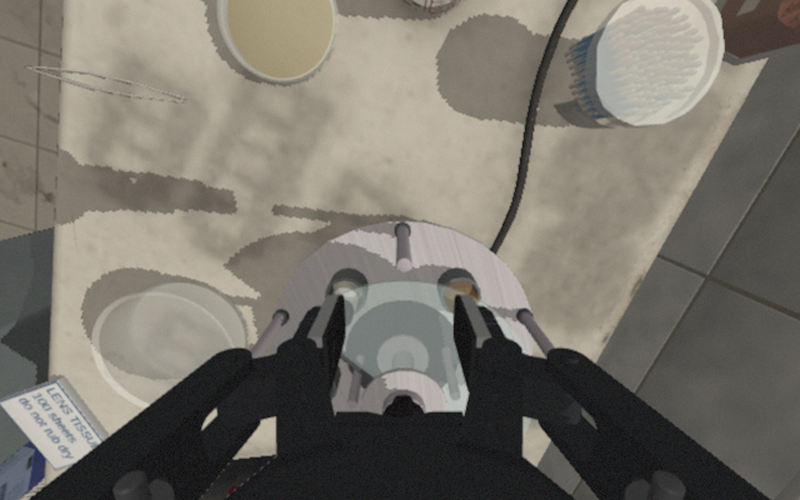

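The post is at (404,265), against a prediction of (401,267), so it sits centred between the fingers. I'll lower, grip lightly and push through 65°.

```bash
python3 -m inch '[{"slide":[0,0,-0.02],"yaw":0},{"slide":[0,0,-0.045],"yaw":0},{"slide":[0,0,-0.062],"yaw":0},{"slide":[0,0,-0.067],"yaw":0},{"slide":[0,0,-0.067],"yaw":0},{"slide":[0,0,-0.067],"yaw":0}]' 110 20; python3 -m inch '[{"slide":[0,0,0],"yaw":0},{"slide":[0,0,0],"yaw":0},{"slide":[0,0,0],"yaw":0},{"slide":[0,0,0],"yaw":0},{"slide":[0,0,0],"yaw":0},{"slide":[0,0,0],"yaw":0},{"slide":[0,0,0],"yaw":0}]' 255 20
```

```text
clock: 7.42
position: [0.5528, 0.4336, 0.1125]
ee_rot: [0.588, 0.809, 0.0, 0.0]
ft_force: [0.1, 0.6, 0.1]
grip_width: 0.574
grasp_force: 0.0
clock: 8.0
position: [0.5524, 0.4348, 0.1125]
ee_rot: [0.588, 0.809, 0.001, 0.0]
ft_force: [-0.5, -0.7, 6.7]
grip_width: 0.099
grasp_force: 19.7
```

```bash
python3 -m inch '[{"slide":[-0.005,-0.0018,0],"yaw":0.044},{"slide":[-0.0097,-0.0037,0],"yaw":0.088},{"slide":[-0.019,-0.0082,0],"yaw":0.175},{"slide":[-0.0279,-0.0135,0],"yaw":0.263},{"slide":[-0.0362,-0.0195,0],"yaw":0.351},{"slide":[-0.044,-0.0263,0],"yaw":0.438},{"slide":[-0.0512,-0.0337,0],"yaw":0.526},{"slide":[-0.0578,-0.0418,0],"yaw":0.614},{"slide":[-0.0635,-0.0504,0],"yaw":0.701},{"slide":[-0.0686,-0.0594,0],"yaw":0.789},{"slide":[-0.0728,-0.0688,0],"yaw":0.877},{"slide":[-0.0761,-0.0786,0],"yaw":0.964},{"slide":[-0.0786,-0.0887,0],"yaw":1.052},{"slide":[-0.0802,-0.0989,0],"yaw":1.14},{"slide":[-0.0802,-0.0989,0],"yaw":1.14},{"slide":[-0.0802,-0.0989,0],"yaw":1.14},{"slide":[-0.0802,-0.0989,0],"yaw":1.14}]'
```

```text
clock: 9.42
position: [0.474, 0.3346, 0.1124]
ee_rot: [0.059, 0.998, 0.0, 0.002]
ft_force: [7.0, -2.0, 2.2]
grip_width: 0.098
grasp_force: 20.0
```

```bash
python3 -m inch '[{"slide":[0,0,0],"yaw":0},{"slide":[0,0,0],"yaw":0},{"slide":[0,0,0.02],"yaw":0},{"slide":[0,0,0.05],"yaw":0},{"slide":[0.005,0.005,0.06],"yaw":-0.08},{"slide":[0.015,0.015,0.06],"yaw":-0.2},{"slide":[0.025,0.027,0.06],"yaw":-0.32},{"slide":[0.035,0.039,0.06],"yaw":-0.44},{"slide":[0.045,0.051,0.06],"yaw":-0.56},{"slide":[0.055,0.062,0.06],"yaw":-0.68},{"slide":[0.065,0.074,0.06],"yaw":-0.8},{"slide":[0.075,0.085,0.06],"yaw":-0.92},{"slide":[0.085,0.096,0.06],"yaw":-1.04},{"slide":[0.0912,0.1036,0.06],"yaw":-1.16},{"slide":[0.0912,0.1036,0.06],"yaw":-1.257},{"slide":[0.0912,0.1036,0.06],"yaw":-1.257},{"slide":[0.0912,0.1036,0.06],"yaw":-1.257}]' 110 20;  python3 - <<'E'
from h import *
snap("wrist","w4",(200,120,460,320),3);st()
c=np.array([.5893,.3227])
for a in (29.8,101.8,173.8): print((px('w4',[*(c+.118*np.array([np.cos(np.radians(a)),np.sin(np.radians(a))])),.11])-[200,120])*3)
a0=np.radians(101.8)
for k in range(0,14):
    a=a0+np.radians(65.3)*k/13; print((.118*np.array([np.cos(a)-np.cos(a0),np.sin(a)-np.sin(a0)])).round(4),round(a-a0,3))
E
```

```text
clock: 10.83
position: [0.5623, 0.4393, 0.1708]
ee_rot: [0.633, 0.774, -0.001, -0.0]
ft_force: [-0.1, 0.6, 0.3]
grip_width: 0.569
grasp_force: 0.0
10.8833 [0.5624 0.4391 0.171 ] [ 0.633  0.774 -0.    -0.   ] [0.1 0.4 0.9] 0.5662905984832571 0.0 [-0.97  0.59  0.38  1.3  -0.22  1.3  -0.39]
[779.4 575.1]
[372.3 300.3]
[-34.5 577.8]
[0. 0.] 0.0
[-0.01   -0.0026] 0.088
[-0.0198 -0.006 ] 0.175
[-0.0292 -0.0102] 0.263
[-0.0382 -0.0153] 0.351
[-0.0467 -0.0212] 0.438
[-0.0547 -0.0277] 0.526
[-0.0621 -0.035 ] 0.614
[-0.0688 -0.0428] 0.701
[-0.0748 -0.0513] 0.789
[-0.0801 -0.0602] 0.877
[-0.0845 -0.0695] 0.964
[-0.0881 -0.0792] 1.052
[-0.0909 -0.0892] 1.14
```

View pics/w4.png

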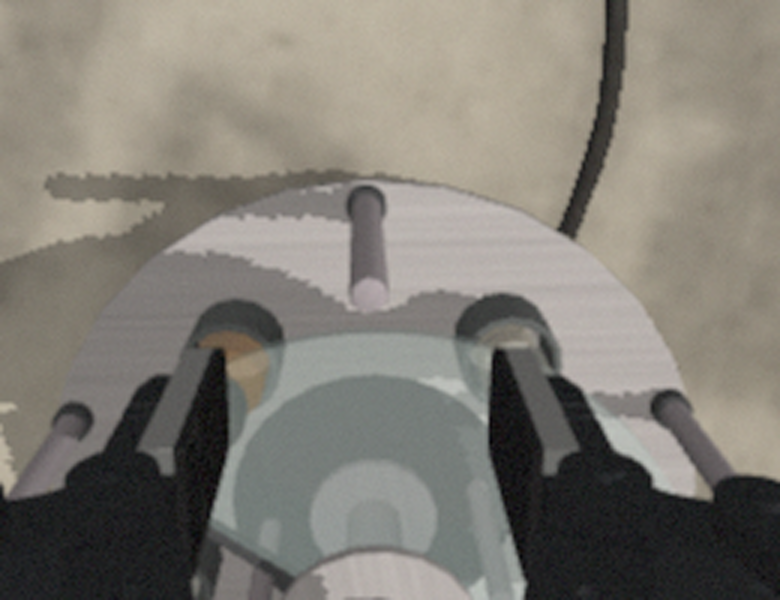

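The next post is at (369,293), close to the prediction, and the brown bottle shows at (235,365). I'll lower, grip and push another 65°.

```bash
python3 -m inch '[{"slide":[0.001,0,-0.02],"yaw":0},{"slide":[0.002,-0.001,-0.042],"yaw":0},{"slide":[0.002,-0.001,-0.056],"yaw":0},{"slide":[0.002,-0.001,-0.059],"yaw":0},{"slide":[0.002,-0.001,-0.059],"yaw":0},{"slide":[0.002,-0.001,-0.059],"yaw":0}]' 110 20; python3 -m inch '[{"slide":[0,0,0],"yaw":0},{"slide":[0,0,0],"yaw":0},{"slide":[0,0,0],"yaw":0},{"slide":[0,0,0],"yaw":0},{"slide":[0,0,0],"yaw":0},{"slide":[0,0,0],"yaw":0},{"slide":[0,0,0],"yaw":0}]' 255 20; python3 -m inch '[{"slide":[-0.005,-0.0012,0],"yaw":0.044},{"slide":[-0.01,-0.0026,0],"yaw":0.088},{"slide":[-0.0198,-0.006,0],"yaw":0.175},{"slide":[-0.0292,-0.0102,0],"yaw":0.263},{"slide":[-0.0382,-0.0153,0],"yaw":0.351},{"slide":[-0.0467,-0.0212,0],"yaw":0.438},{"slide":[-0.0547,-0.0277,0],"yaw":0.526},{"slide":[-0.0621,-0.035,0],"yaw":0.614},{"slide":[-0.0688,-0.0428,0],"yaw":0.701},{"slide":[-0.0748,-0.0513,0],"yaw":0.789},{"slide":[-0.0801,-0.0602,0],"yaw":0.877},{"slide":[-0.0845,-0.0695,0],"yaw":0.964},{"slide":[-0.0881,-0.0792,0],"yaw":1.052},{"slide":[-0.0909,-0.0892,0],"yaw":1.14},{"slide":[-0.0909,-0.0892,0],"yaw":1.14},{"slide":[-0.0909,-0.0892,0],"yaw":1.14},{"slide":[-0.0909,-0.0892,0],"yaw":1.14}]'
```

```text
clock: 11.38
position: [0.565, 0.4384, 0.1133]
ee_rot: [0.634, 0.773, 0.0, 0.0]
ft_force: [0.5, 0.7, 0.2]
grip_width: 0.565
grasp_force: 0.0
clock: 11.97
position: [0.5651, 0.4385, 0.1132]
ee_rot: [0.634, 0.773, 0.001, 0.0]
ft_force: [-1.1, -0.3, 5.9]
grip_width: 0.099
grasp_force: 19.7
clock: 13.38
position: [0.476, 0.3478, 0.1132]
ee_rot: [0.118, 0.993, 0.0, 0.002]
ft_force: [5.5, -2.9, 4.0]
grip_width: 0.096
grasp_force: 20.0
```

```bash
python3 -m inch '[{"slide":[0,0,0],"yaw":0},{"slide":[0,0,0],"yaw":0},{"slide":[0,0,0.02],"yaw":0},{"slide":[0,0,0.05],"yaw":0},{"slide":[0.006,-0.01,0.065],"yaw":0.1},{"slide":[0.014,-0.02,0.065],"yaw":0.22},{"slide":[0.022,-0.032,0.065],"yaw":0.34},{"slide":[0.03,-0.044,0.065],"yaw":0.46},{"slide":[0.036,-0.054,0.065],"yaw":0.58},{"slide":[0.038,-0.057,0.065],"yaw":0.64},{"slide":[0.038,-0.057,0.065],"yaw":0.64},{"slide":[0.038,-0.057,0.065],"yaw":0.64}]' 110 40;  python3 - <<'E'
from h import *
snap("wrist","w5",(80,0,600,400),1.5);st()
c=np.array([.5893,.3227]);A=lambda a,r,z:[*(c+r*np.array([np.cos(np.radians(a)),np.sin(np.radians(a))])),z]
print((px('w5',A(202.9,.082,.082))-[80,0])*1.5,(px('w5',A(203.5,.082,.082))-[80,0])*1.5,(px('w5',A(167.5,.118,.11))-[80,0])*1.5,(px('w5',[.3825,.2647,.044])-[80,0])*1.5)
E
```

```text
clock: 14.38
position: [0.5115, 0.2923, 0.1771]
ee_rot: [-0.201, 0.98, 0.0, -0.0]
ft_force: [-0.3, 0.1, -0.4]
grip_width: 0.57
grasp_force: 0.0
14.4333 [0.5113 0.2927 0.1771] [-0.201  0.98   0.    -0.   ] [-0.5  0.1 -0. ] 0.5697473017762882 0.0 [-0.7   0.3   0.13  1.65 -0.04  1.2   1.41]
[352.35 308.1 ] [350.85 308.1 ] [488.25 299.7 ] [400.95  69.45]
```

View pics/w5.png

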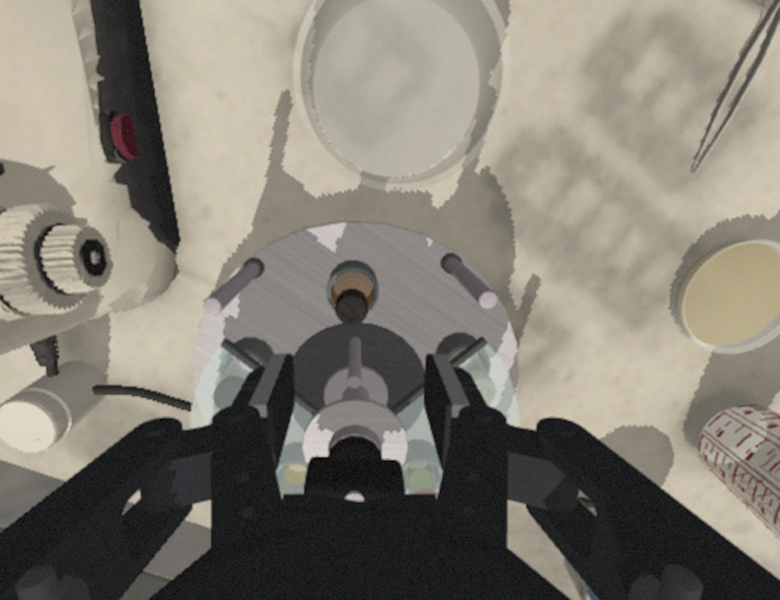

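The oil cap is at (351,307) against a prediction of (352,308), so the bottle is in the middle of the opening. The dish rim centre, near (400,70), also matches. I'll descend and grip.

```bash
python3 -m inch '[{"slide":[0.001,-0.001,-0.015],"yaw":0},{"slide":[0.002,-0.0018,-0.035],"yaw":0},{"slide":[0.002,-0.0018,-0.055],"yaw":0},{"slide":[0.002,-0.0018,-0.075],"yaw":0},{"slide":[0.002,-0.0018,-0.095],"yaw":0},{"slide":[0.002,-0.0018,-0.11],"yaw":0},{"slide":[0.002,-0.0018,-0.117],"yaw":0},{"slide":[0.002,-0.0018,-0.119],"yaw":0},{"slide":[0.002,-0.0018,-0.119],"yaw":0},{"slide":[0.002,-0.0018,-0.119],"yaw":0}]' 110 30; python3 -m inch '[{"slide":[0,0,0],"yaw":0},{"slide":[0,0,0],"yaw":0},{"slide":[0,0,0],"yaw":0},{"slide":[0,0,0],"yaw":0},{"slide":[0,0,0],"yaw":0},{"slide":[0,0,0],"yaw":0},{"slide":[0,0,0],"yaw":0}]' 255 30
```

```text
clock: 15.27
position: [0.5142, 0.2908, 0.0593]
ee_rot: [-0.202, 0.979, 0.0, 0.001]
ft_force: [-0.7, -0.1, 0.7]
grip_width: 0.565
grasp_force: 0.0
clock: 15.85
position: [0.5145, 0.2906, 0.0593]
ee_rot: [-0.202, 0.979, 0.0, 0.001]
ft_force: [-1.9, 0.5, 5.1]
grip_width: 0.293
grasp_force: 30.1
```

```bash
python3 -m inch '[{"slide":[0,0,0.01],"yaw":0},{"slide":[0,0,0.03],"yaw":0},{"slide":[0,0,0.055],"yaw":0},{"slide":[0,0,0.08],"yaw":0},{"slide":[0,0,0.105],"yaw":0},{"slide":[0,0,0.12],"yaw":0},{"slide":[-0.01,-0.002,0.13],"yaw":0},{"slide":[-0.03,-0.006,0.13],"yaw":0},{"slide":[-0.055,-0.011,0.13],"yaw":0},{"slide":[-0.08,-0.016,0.13],"yaw":0},{"slide":[-0.105,-0.02,0.13],"yaw":0},{"slide":[-0.122,-0.024,0.13],"yaw":0},{"slide":[-0.13,-0.0255,0.13],"yaw":0},{"slide":[-0.132,-0.0256,0.13],"yaw":0},{"slide":[-0.132,-0.0256,0.13],"yaw":0},{"slide":[-0.132,-0.0256,0.13],"yaw":0}]'; python3 - <<'E'
from h import *
snap("wrist","w6",None,1.25);st()
print(px('w6',[.3825,.265,.005])*1.25)
E
```

```text
clock: 17.18
position: [0.3827, 0.2647, 0.1886]
ee_rot: [-0.202, 0.979, 0.0, 0.0]
ft_force: [-0.1, 0.4, 0.3]
grip_width: 0.293
grasp_force: 29.8
17.2333 [0.3828 0.2647 0.1884] [-0.201  0.98   0.     0.   ] [ 0.9 -0.  -0.6] 0.2929358246852092 29.839249849319458 [-0.77  0.02  0.07  1.94 -0.    1.18  1.27]
[397.875 224.75 ]
```

View pics/w6.png

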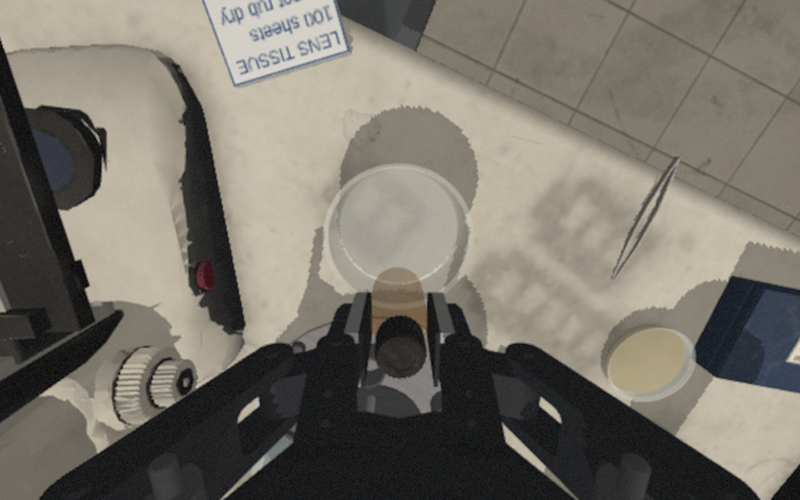

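The bottle is held upright, and the dish floor, centred near (401,224), lies on the predicted spot below it. I'll lower it in.

```bash
python3 -m inch '[{"slide":[0,0,-0.015],"yaw":0},{"slide":[0,0,-0.035],"yaw":0},{"slide":[0,0,-0.06],"yaw":0},{"slide":[0,0,-0.085],"yaw":0},{"slide":[0,0,-0.105],"yaw":0},{"slide":[0,0,-0.12],"yaw":0},{"slide":[0,0,-0.13],"yaw":0},{"slide":[0,0,-0.136],"yaw":0},{"slide":[0,0,-0.14],"yaw":0},{"slide":[0,0,-0.142],"yaw":0},{"slide":[0,0,-0.143],"yaw":0},{"slide":[0,0,-0.143],"yaw":0},{"slide":[0,0,-0.143],"yaw":0}]'
```

```text
clock: 18.32
position: [0.3822, 0.2649, 0.0459]
ee_rot: [-0.202, 0.979, 0.0, 0.0]
ft_force: [0.5, -0.6, 0.1]
grip_width: 0.291
grasp_force: 29.8
```

No contact yet, so I'll go down 1 mm at a time.

```bash
python3 -m inch '[{"slide":[0,0,-0.0005],"yaw":0},{"slide":[0,0,-0.001],"yaw":0},{"slide":[0,0,-0.001],"yaw":0},{"slide":[0,0,-0.001],"yaw":0}]'; python3 -m inch '[{"slide":[0,0,-0.0005],"yaw":0},{"slide":[0,0,-0.001],"yaw":0},{"slide":[0,0,-0.001],"yaw":0},{"slide":[0,0,-0.001],"yaw":0}]'
```

```text
clock: 18.65
position: [0.3819, 0.2646, 0.0444]
ee_rot: [-0.202, 0.979, 0.0, 0.0]
ft_force: [0.0, -0.3, -0.4]
grip_width: 0.288
grasp_force: 29.8
clock: 18.98
position: [0.3824, 0.2648, 0.0441]
ee_rot: [-0.202, 0.979, 0.0, 0.0]
ft_force: [-1.5, -1.6, 9.2]
grip_width: 0.293
grasp_force: 30.8
```

Contact at 9 N. I'll release slowly by opening partway, then rise and back away.

```bash
python3 -m inch '[{"slide":[0,0,0.0005],"yaw":0},{"slide":[0,0,0.0005],"yaw":0},{"slide":[0,0,0.0005],"yaw":0},{"slide":[0,0,0.0005],"yaw":0},{"slide":[0,0,0.0005],"yaw":0}]' 140 20; python3 -m inch '[{"slide":[0,0,0.01],"yaw":0},{"slide":[0,0,0.025],"yaw":0},{"slide":[0,0,0.045],"yaw":0},{"slide":[0,0,0.07],"yaw":0},{"slide":[0,0,0.1],"yaw":0},{"slide":[0,0,0.13],"yaw":0},{"slide":[0,0,0.15],"yaw":0},{"slide":[0,0,0.16],"yaw":0},{"slide":[0,0,0.16],"yaw":0},{"slide":[0,0,0.16],"yaw":0}]'; python3 - <<'E'
from h import *
snap("wrist","w7");st()
d=np.load('pics/w7.npz');im=d['im'].astype(int)
# expected cap top; dark-pixel centroid near it, and brown body
for p in [(.3825,.265,.067),(.3825,.265,.03)]: print(px('w7',p))
u,v=px('w7',(.3825,.265,.067)).astype(int);w=im[v-30:v+31,u-30:u+31]
y,x=np.where(w.max(2)<60);print(len(x),x.mean()+u-30,y.mean()+v-30,x.std(),y.std())
print(pt('w7',x.mean()+u-30,y.mean()+v-30,.065))
E
```

```text
clock: 19.4
position: [0.3818, 0.2646, 0.0437]
ee_rot: [-0.202, 0.979, -0.0, -0.0]
ft_force: [0.3, 0.5, -0.3]
grip_width: 0.451
grasp_force: 0.0
clock: 20.23
position: [0.3817, 0.2645, 0.2034]
ee_rot: [-0.202, 0.979, 0.0, -0.0]
ft_force: [-0.4, 0.1, 0.1]
grip_width: 0.45
grasp_force: 0.0
20.2833 [0.3814 0.2642 0.2026] [-0.202  0.979 -0.    -0.001] [-0.8 -0.2 -1.1] 0.4512506346429583 0.0 [-0.78  0.    0.07  1.93 -0.    1.21  1.27]
[318.  191.7]
[318.1 182.9]
269 317.9330855018587 189.9368029739777 4.436581430780453 4.8294040711427675
[0.3813 0.2645 0.065 ]
```

The cap is seen round, within 2 mm of where it should be, so the bottle stands upright. A quick check of the pill pot, then I'll hand in.

```bash
python3 - <<'E'
from h import *
snap("top","t9")
a=np.load('pics/t0.npz')['im'].astype(int);b=np.load('pics/t9.npz')['im'].astype(int)
print(np.abs(a-b)[148:168,394:413].mean(), [np.abs(a-b)[y:y+20,x:x+20].mean().round(1) for x,y in [(394,175),(450,150)]])
if np.abs(a-b)[148:168,394:413].mean()<10: print(hand_in())
E
```

```text
2.0710526315789473 [np.float64(2.2), np.float64(2.1)]
the job is handed in; nothing more can be done
None
```

The job is handed in. I turned the knob about 92° clockwise, brought the oil bottle round to the opening and stood it upright in the glass dish at about 20 s; the pill pot did not move, and I did not check the vials again after the lift.

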